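Open a squeeze-and-turn safety jar

ROBOT

A 7-joint arm with a two-finger parallel gripper is mounted at the origin on a cart in front of the work surface, level with it; the furniture and walls round the work are solid. World frame = base frame: x ahead of the robot, y to its left, z up, the work surface at z = 0. Lengths are in m, angles in rad, forces in N, time in s.
With the tool pointing down it reaches from about 0.4 to 0.875 m from the base axis. Payload 19.3 kg.
Tool frame: the origin (TCP) lies midway between the tips of the shut fingers; the grasp point (between the pads) lies 19 mm behind it; z points along the fingers, y is the line along which they close (so a half turn about z gives the same grasp; the last joint's range is limited). The gripper opens to 85 mm and grips with 20 to 120 N. Pads are 22 mm wide; open, the fingers measure 114 mm over their backs; the gripper's body (76 mm by 85 mm) begins 54 mm behind the grasp point. The pads swing forward as they close: fully open they stand 13 mm farther back than shut.
Start: joints at [1.251, 0.521, -0.036, 1.599, 0.021, 1.021, -0.113], TCP at [0.154, -0.606, 0.231] pointing down, gripper open.
Joint ranges: [-2.91, 2.91], [-0.3, 2.13], [-1.5, 1.42], [0.17, 2.43], [-1.26, 4.41], [0.16, 1.93], [-2.52, 2.52]. Speed limits (rad/s): [1.89, 1.89, 2.39, 2.39, 3.01, 3.01, 3.01].

INTERFACE

Orientations are given as a unit quaternion [w, x, y, z].
In Python, from workcell import read_state, get_image, sign_off gives the robot as it stands.
- The arm moves only by the tool drive_tool, never from a script. Its argument "plan" is text: rows parted by semicolons, each of 7 numbers parted by spaces: the shift along the tool's x, y, z in m, then the turn, a rotation vector about the tool's x, y, z in rad, then the opening, from 0 (shut) to 1 (fully open). A call has 1 to 20 rows; each row is the pose to reach, as a shift and turn from the pose commanded when the call began, along the tool's axes at that moment; what a row does not reach only later rows make up. A row lasts 1/12 s, in which the tool goes at most 41.7 mm and 7.16 degrees, less where a joint would pass 70% of its speed; a pose out of reach is approached as far as the arm can. A call with a gripper value outside its range is refused whole. The fingers move at their own pace and stop on an object; "force" is the grip in N (left out, the last holds). Time passes only in rows, so rows that repeat a pose let the fingers close. It gives the time, the measured TCP pose, the force, the opening and the grip force at its end, in the units of the state.
- read_state(): the state, without advancing time (a new reading comes with each control period).
- get_image(name): name is "scene" or "top" or "wrist"; returns a dict with "image" (400x640x3 uint8, blue, green, red), "vfov" (degrees; the focal length in pixels is half the picture's height over the tangent of half this angle, whatever the lens; pixels are square), "cx", "cy" (the principal point, pixels), "view" (4x4, takes a point from world to camera coordinates); the wrist camera has in their place "mount" (4x4, takes a point from camera to tool coordinates, whose origin is the TCP and whose axes are the flange's). Camera axes: x right, y up, looking along -z (the intrinsics and any distortion apply to the point x, -y, -z); pixel columns grow to the right and rows downward; lengths in m; the calibration is good to about 2 mm. A picture is of the moment at which its call begins: read the wrist's pose just before it. There is no depth.
- sign_off(): hands the job in; it is judged then, once.
The state is a dict: "t": time; "joint_positions": joint angles; "dq": joint speeds; "joint_torque": joint torques, N m; "tool_pos": TCP position; "eef_rot": TCP orientation; "contact_force": force on the tool from outside, world axes, zero at the start; "moment": the same for the moment, N m; "opening": opening from 0.0 (shut) to 1.0 (fully open); "grasp_force": force on a finger pad.
Only numpy, scipy, OpenCV 4.12 (cv2) and the standard library are available. Lean on these libraries where they do the work, as an engineer would, in place of code of your own. Each camera call takes 0.05 s, during which the arm holds its last target. There are 200 camera calls.

TASK

Open the fixed safety jar: squeeze the two side tabs of its cap inward and, keeping them squeezed, turn the cap anticlockwise (seen from above) until it comes up against its stop and is free of the neck; feel for it and never force the cap, neither against the stop nor by pulling while it is still caught. Lift the cap straight off and set it down gently, right way up, wholly on the round rubber mat, and leave the other things where they are.

Things in the scene. Friction and masses are not known exactly. Their poses are not given: they have to be found in the camera images.
- jar: amber safety jar with a paper label band in a round grey holder (85 mm across) on a grey base plate 112 x 112 x 8 mm, all fixed to the bench. Origin: centre of the base plate's underside, at bench height; z up. Jar body 76 mm across, shoulder 70 mm up; white lock teeth stand 12 mm high on the shoulder, inside the cap's rim
- neck: the jar's fixed neck (26 mm across) with its lock teeth, lugs and stops; origin: centre of its rim, 106 mm above the jar's origin; axes of the jar. Hidden lugs hold the cap down until it is turned about 22 to 64 degrees from closed, differing from start to start; about 8 degrees farther (30 to 71 in all) a hard stop ends the turn. At the stop, or up to 3 degrees short of it, the cap lifts off
- cap: white round cap on the neck, 54 mm across, 36 mm high, about 80 g, with a ribbed push tab on its +y and -y sides. Origin: centre of its underside, 76 mm up when closed; its axes are then the jar's. The tabs' flat pads are 20 mm wide (along x), span 12 to 34 mm above the underside and stand 66 mm apart over their outer faces, 56 mm when fully pressed
- cap_top (a point): centre of the cap's top, 36 mm above its underside. The cap has 1 mm play sideways and 1.5 mm up and down on the neck. While either tab is out it turns no more than 4 degrees; with both in it turns anticlockwise (positive about z). More than 25 N on the teeth, lugs or stops, by turning or pulling, is too much (pressing down is not). It is free of the neck once lifted 30 mm
- tab_left (a joint): how far the tab on the cap's +y side is pressed in, in m: 0 out, 0.005 fully in against its stop. Spring: 3 N at first touch, 9 N fully in; it must be at least 3 mm in to clear the teeth
- tab_right (a joint): the same for the tab on the cap's -y side
- mat: flat round dark rubber mat, 130 mm across, 5 mm thick, fixed to the bench. Origin: centre of its underside; z up. More than 50 N from the cap on it counts as slammed down
- sample_jar: bystander: small clear jar with a white screw lid without tabs, 54 mm across, 57 mm high, loose. Origin: centre of its underside
- vial_black: bystander: small vial with a black cap, 19 mm across, 54 mm high, loose. Origin: centre of its underside
- vial_white: bystander: small vial with a white cap, 19 mm across, 54 mm high, loose. Origin: centre of its underside
Mind the look-alikes: they are no part of the job. Leave any pink or red look-alike of the cap alone.

How it is judged:
By the outcome, as a careful person would: the job done as asked, in the order asked, and still so for the second after the job is handed in, with the robot touching nothing.
It also fails if it takes over 72 s, if anything falls off the work surface, if the arm or the gripper's body presses on something with over 40 N, if the wrist force passes 120 N, or if a joint passes its speed limit or range.

## Working session

There is one attempt and no reset: what is moved stays moved. The work goes in short steps, Python scripts to look and compute and a tool call to move; the robot and the scene stay as the last step left them, time stands still between calls to the robot, and variables do not carry over. Pictures are saved under pics/ and viewed, at most 10 in all, crops included, and the job is handed in when it is done.

Besides the shell and the picture viewer there is one more tool, called after ">>>" by a JSON object that holds its "method" and its "body". drive_tool: Moves the arm, as the interface text tells. Its arguments: {"type":"object","properties":{"plan":{"type":"string"},"force":{"type":"number"}},"required":["plan"]}

```bash
mkdir -p pics
cat > h.py <<'E'
import numpy as np, cv2
from workcell import read_state, get_image
from scipy.spatial.transform import Rotation as R
def Rq(q): return R.from_quat([q[1],q[2],q[3],q[0]]).as_matrix()
def c2w(d,s=None):
    if 'view' in d: return np.linalg.inv(np.array(d['view']))
    T=np.eye(4); T[:3,:3]=Rq(s['eef_rot']); T[:3,3]=s['tool_pos']; return T@np.array(d['mount'])
def ray(d,u,v,z,s=None):
    f=200/np.tan(np.radians(d['vfov'])/2); T=c2w(d,s)
    r=T[:3,:3]@np.array([(u-d['cx'])/f,-(v-d['cy'])/f,-1]); o=T[:3,3]
    return o+r*(z-o[2])/r[2]
def proj(d,p,s=None):
    f=200/np.tan(np.radians(d['vfov'])/2); c=np.linalg.inv(c2w(d,s))@np.r_[p,1]
    return d['cx']+f*c[0]/-c[2], d['cy']-f*c[1]/-c[2]
E
python3 - <<'E'
from h import *
s=read_state(); print(s)
for n in ['scene','top']:
    d=get_image(n); cv2.imwrite(f'pics/{n}0.png',d['image']); print({k:v for k,v in d.items() if k!='image'})
s=read_state();d=get_image('wrist');cv2.imwrite('pics/wrist0.png',d['image']); print({k:v for k,v in d.items() if k!='image'})
E
```

```text
{'t': 0.0, 'joint_positions': array([ 1.25081273,  0.52202226, -0.03630893,  1.60000662,  0.02122374,
        1.02108139, -0.11283406]), 'dq': array([ 0.0004715 , -0.00062614, -0.0014831 ,  0.00108401,  0.00054595,
       -0.00165299, -0.00054649]), 'joint_torque': array([ 5.37057786e-04, -9.27124786e+01,  1.98075145e+00, -3.69936919e+01,
        1.79134542e-02,  8.20309360e-03, -1.07976948e-04]), 'tool_pos': array([ 0.15436159, -0.60529388,  0.2307213 ]), 'eef_rot': array([-5.52212069e-04,  9.92213961e-01,  1.24543709e-01, -1.24585119e-04]), 'contact_force': array([-0.21301358,  0.49141046, -0.42936836]), 'moment': array([-0.01623432,  0.0051635 , -0.0172737 ]), 'grasp_force': 0.0, 'opening': 0.99955863588793}
{'vfov': 42.16918360149345, 'cx': 325.94895790474504, 'cy': 190.7904773964459, 'view': array([[-0.47734622, -0.87871013, -0.00301638,  0.17964621],
       [ 0.7661279 , -0.41786381,  0.488301  , -0.45248253],
       [-0.43033547,  0.2307777 ,  0.87267006, -1.3311299 ],
       [ 0.        ,  0.        ,  0.        ,  1.        ]])}
{'vfov': 48.786239252574, 'cx': 317.06029726276296, 'cy': 202.53135507441115, 'view': array([[-0.02424718, -0.99957329,  0.01628825, -0.04484317],
       [ 0.9993658 , -0.02381069,  0.02647748, -0.47611172],
       [-0.02607835,  0.01691993,  0.9995167 , -1.28888621],
       [ 0.        ,  0.        ,  0.        ,  1.        ]])}
{'vfov': 63.85172813173379, 'cx': 319.2220216751281, 'cy': 199.93267938559413, 'mount': array([[-1.42170104e-04,  9.60323599e-01,  2.78888088e-01,
         7.05959016e-02],
       [ 9.99999988e-01,  1.21560041e-04,  9.11947398e-05,
        -4.60444993e-04],
       [ 5.36748133e-05,  2.78888098e-01, -9.60323605e-01,
        -1.41340028e-01],
       [ 0.00000000e+00,  0.00000000e+00,  0.00000000e+00,
         1.00000000e+00]])}
```

View pics/top0.png

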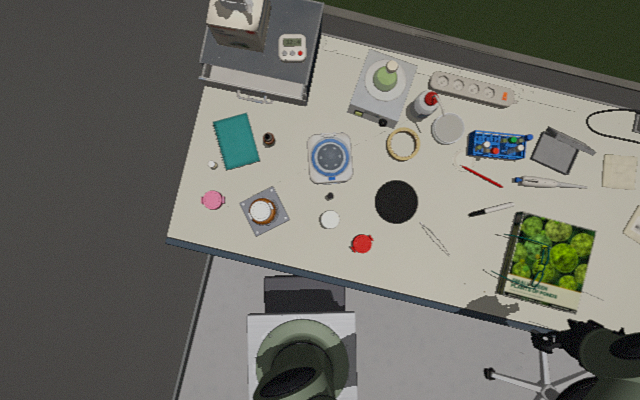

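View pics/scene0.png

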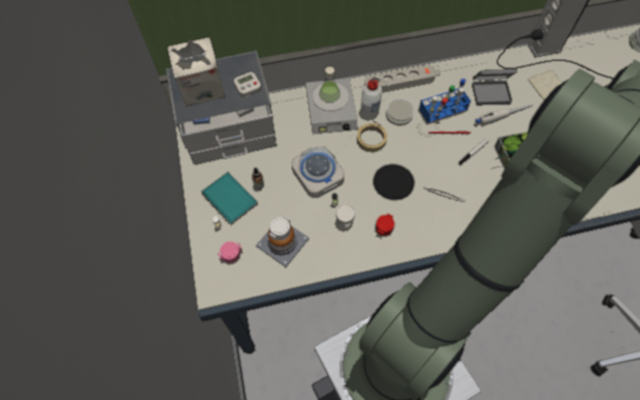

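The top view shows the jar at about (264,211), the mat at (397,201), the sample jar at (330,219), the black vial at (328,196), the white vial at (212,165), and the pink and red look-alikes at (213,200) and (361,243).

Run:
```python
from h import *
d=get_image('top'); im=d['image']; h=cv2.cvtColor(im,cv2.COLOR_BGR2HSV)
def big(m,x0,x1,y0,y1):
    k=np.zeros_like(m);k[y0:y1,x0:x1]=m[y0:y1,x0:x1]
    c=max(cv2.findContours(k,cv2.RETR_EXTERNAL,cv2.CHAIN_APPROX_NONE)[0],key=cv2.contourArea); return c
dark=(h[...,2]<60).astype(np.uint8)
c=big(dark,360,430,170,235);e=cv2.minEnclosingCircle(c);M=cv2.moments(c);print('mat',e,ray(d,M['m10']/M['m00'],M['m01']/M['m00'],.005))
print([ray(d,*p,.005) for p in [(e[0][0]-e[1],e[0][1]),(e[0][0]+e[1],e[0][1])]])
w=((h[...,1]<35)&(h[...,2]>200)).astype(np.uint8)
c=big(w,245,280,195,230);e=cv2.minEnclosingCircle(c);print('cap',e,ray(d,*e[0],.112))
c=big(w,318,342,207,232);e=cv2.minEnclosingCircle(c);print('sj',e,ray(d,*e[0],.057))
for n,u,v,z in [('vb',328,196,.054),('vw',212,165,.054),('red',361,243,.03),('pink',213,200,.03)]: print(n,ray(d,u,v,z))
cr=im[175:245,195:345]; cv2.imwrite('pics/topc.png',cv2.resize(cr,None,fx=5,fy=5,interpolation=cv2.INTER_CUBIC))
```

```text
mat ((395.76214599609375, 201.60679626464844), 21.267179489135742) [ 0.47241905 -0.28860318  0.005     ]
[array([ 0.47363233, -0.22564366,  0.005     ]), array([ 0.47063874, -0.35146907,  0.005     ])]
cap ((259.58917236328125, 210.69744873046875), 9.409019470214844) [0.45385258 0.10070525 0.112     ]
sj ((330.0, 219.0), 8.24631118774414) [ 0.42623789 -0.09080309  0.057     ]
vb [ 0.49142383 -0.08690197  0.054     ]
vw [0.58678584 0.23876327 0.054     ]
red [ 0.35462279 -0.17967561  0.03      ]
pink [0.48868759 0.24296674 0.03      ]
```

View pics/topc.png

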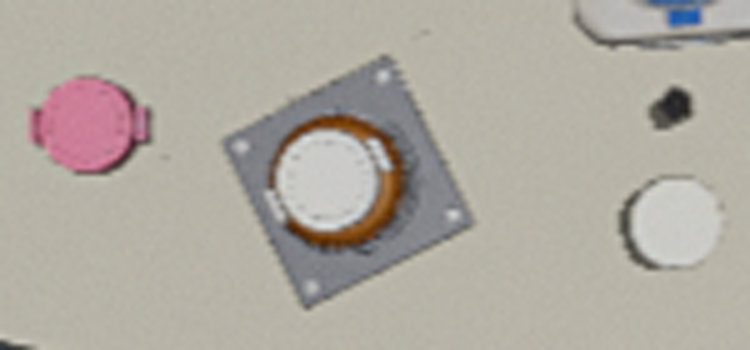

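```bash
cat >> h.py <<'E'
def go(p,yaw=None,s=None):
    "shift in tool axes to world p; turn about tool z to bring tool x to yaw deg (tool assumed down)"
    s=s or read_state(); M=Rq(s['eef_rot']); d=M.T@(np.array(p)-s['tool_pos'])
    y0=np.degrees(np.arctan2(M[1,0],M[0,0])); t=np.array([0,0,0.])
    if yaw is not None:
        G=np.array([[np.cos(np.radians(yaw)),np.sin(np.radians(yaw)),0],[np.sin(np.radians(yaw)),-np.cos(np.radians(yaw)),0],[0,0,-1]])
        t=R.from_matrix(M.T@G).as_rotvec()
    print('yaw0',y0.round(2),'shift',d.round(4),'turn',t.round(4));
E
python3 - <<'E'
from h import *
d=get_image('top')
C=[(222,140),(392,55),(473,222),(305,308)]
P=[ray(d,195+(u-2)/5,175+(v-2)/5,.008)[:2] for u,v in C]
print(np.mean(P,0),[np.degrees(np.arctan2(*(P[(i+1)%4]-P[i])[::-1])).round(1) for i in range(4)],[np.linalg.norm(P[(i+1)%4]-P[i]) for i in range(4)])
T=[ray(d,195+(u-2)/5,175+(v-2)/5,.1)[:2] for u,v in [(275,205),(380,153)]]
print(T, np.degrees(np.arctan2(*(T[1]-T[0])[::-1])))
go((.45,-.2,.26),20)
E
```

```text
[0.45425706 0.0990147 ] [np.float64(-64.7), np.float64(-155.4), np.float64(115.7), np.float64(25.1)] [np.float64(0.11105527163263035), np.float64(0.10887045194390403), np.float64(0.11011812823752162), np.float64(0.10966227795144806)]
[array([0.4413194 , 0.12942249]), array([0.46821158, 0.0718676 ])] -64.95595059945978
yaw0 14.31 shift [ 0.3866 -0.3199 -0.0288] turn [-0.0005  0.     -0.0993]
```

>>> {"method": "drive_tool", "body": {"plan": "0.387 -0.32 -0.03 0 0 -0.1 1;0.387 -0.32 -0.03 0 0 -0.1 1;0.387 -0.32 -0.03 0 0 -0.1 1;0.387 -0.32 -0.03 0 0 -0.1 1;0.387 -0.32 -0.03 0 0 -0.1 1;0.387 -0.32 -0.03 0 0 -0.1 1;0.387 -0.32 -0.03 0 0 -0.1 1;0.387 -0.32 -0.03 0 0 -0.1 1;0.387 -0.32 -0.03 0 0 -0.1 1;0.387 -0.32 -0.03 0 0 -0.1 1;0.387 -0.32 -0.03 0 0 -0.1 1;0.387 -0.32 -0.03 0 0 -0.1 1;0.387 -0.32 -0.03 0 0 -0.1 1;0.387 -0.32 -0.03 0 0 -0.1 1;0.387 -0.32 -0.03 0 0 -0.1 1;0.387 -0.32 -0.03 0 0 -0.1 1"}}

```text
t: 1.58
tool_pos: [0.4498, -0.2008, 0.2612]
eef_rot: [0.0, 0.985, 0.173, -0.0]
contact_force: [0.9, -0.7, 0.8]
opening: 0.999
grasp_force: 0.0
```

Run:
```python
from h import *
s=read_state();print(s['t'],s['tool_pos'],s['joint_positions'].round(3)); go((.425,.085,.26),25.2)
```

```text
1.5833 [ 0.44975988 -0.20078112  0.26119509] [ 0.511  0.285 -0.26   1.895  0.088  0.973 -1.012]
yaw0 19.96 shift [ 0.0743 -0.2771  0.0011] turn [ 0.      0.0005 -0.0915]
```

>>> {"method": "drive_tool", "body": {"plan": "0.096 -0.277 0 0 0 -0.09 1;0.096 -0.277 0 0 0 -0.09 1;0.096 -0.277 0 0 0 -0.09 1;0.096 -0.277 0 0 0 -0.09 1;0.096 -0.277 0 0 0 -0.09 1;0.096 -0.277 0 0 0 -0.09 1;0.096 -0.277 0 0 0 -0.09 1;0.096 -0.277 0 0 0 -0.09 1;0.096 -0.277 0 0 0 -0.09 1;0.096 -0.277 0 0 0 -0.09 1;0.096 -0.277 0 0 0 -0.09 1;0.096 -0.277 0 0 0 -0.09 1;0.096 -0.277 0 0 0 -0.09 1"}}

```text
t: 2.67
tool_pos: [0.4458, 0.0921, 0.2613]
eef_rot: [0.0, 0.976, 0.217, -0.0]
contact_force: [-0.2, 0.0, -0.3]
opening: 1.004
grasp_force: 0.0
```

Run:
```python
from h import *
s=read_state();print(s['t'],s['tool_pos'],s['joint_positions'].round(3)); go((.454,.0995,.2),25.2)
d=get_image('wrist');cv2.imwrite('pics/w1.png',d['image']); print(proj(d,(.454,.0995,.112),s))
```

```text
2.6667 [0.44577667 0.09213829 0.26129821] [ 0.055  0.239 -0.46   1.972  0.129  0.958 -1.601]
yaw0 25.08 shift [ 0.0106 -0.0032  0.0613] turn [ 0.0002  0.0001 -0.0021]
(np.float64(316.31229423153883), np.float64(174.61644627254194))
```

View pics/w1.png

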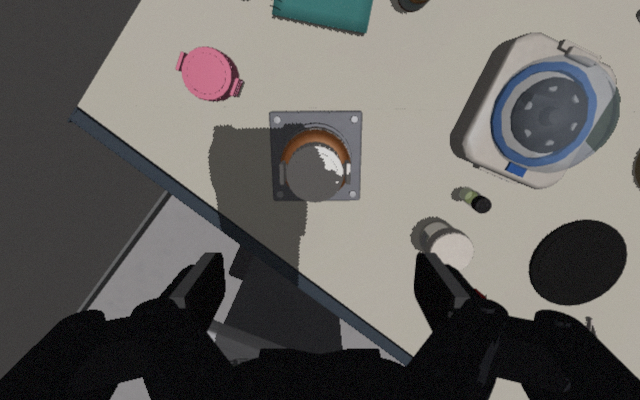

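The wrist view shows the cap at about (315,172), half in the gripper's shadow, with tabs at (282,174) and (348,174). The plate edges lie parallel to the image axes, so the yaw is right.

Run:
```python
from h import *
s=read_state();d=get_image('wrist')
P=[ray(d,u,v,.008,s)[:2] for u,v in [(269.5,111),(362,111),(361,200.5),(274,200.5)]]
print(np.mean(P,0),[np.degrees(np.arctan2(*(P[(i+1)%4]-P[i])[::-1])).round(1) for i in range(4)],[np.linalg.norm(P[(i+1)%4]-P[i]).round(4) for i in range(4)])
for u in [(282,174),(348,174)]: print('tab',ray(d,*u,.1,s))
print('cap',ray(d,315,172,.112,s))
cv2.imwrite('pics/w1c.png',cv2.resize(d['image'][100:215,255:375],None,fx=5,fy=5,interpolation=cv2.INTER_CUBIC))
```

```text
[0.45379597 0.1001474 ] [np.float64(-64.9), np.float64(-153.4), np.float64(115.1), np.float64(25.6)] [np.float64(0.1096), np.float64(0.1105), np.float64(0.1114), np.float64(0.1105)]
tab [0.43829927 0.12882842 0.1       ]
tab [0.46515343 0.07148312 0.1       ]
cap [0.45571806 0.10183917 0.112     ]
```

View pics/w1c.png

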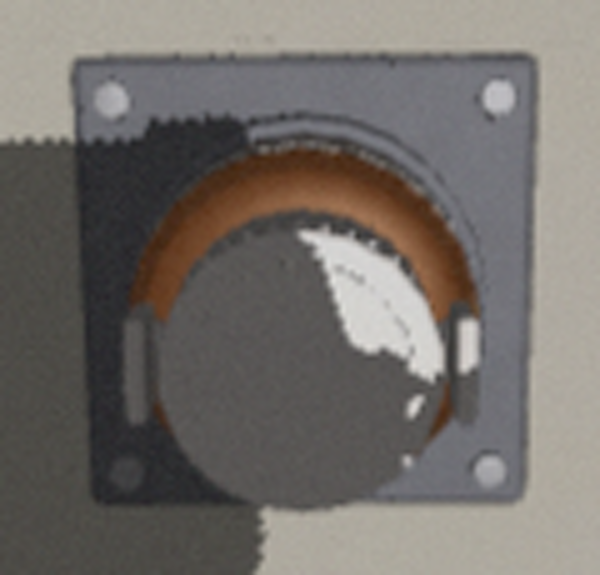

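Base plate and cap agree: cap axis at about (.4544,.1012), yaw 25.2°. I'll go over it and descend around the tabs.

>>> {"method": "drive_tool", "body": {"plan": "0.0116 -0.0045 0.03 0 0 -0.002 1;0.0116 -0.0045 0.06 0 0 -0.002 1;0.0116 -0.0045 0.09 0 0 -0.002 1;0.0116 -0.0045 0.12 0 0 -0.002 1;0.0116 -0.0045 0.135 0 0 -0.002 1;0.0116 -0.0045 0.15 0 0 -0.002 1;0.0116 -0.0045 0.16 0 0 -0.002 1;0.0116 -0.0045 0.17 0 0 -0.002 1;0.0116 -0.0045 0.178 0 0 -0.002 1;0.0116 -0.0045 0.185 0 0 -0.002 1;0.0116 -0.0045 0.185 0 0 -0.002 1;0.0116 -0.0045 0.185 0 0 -0.002 1", "force": 25}}

```text
t: 3.77
tool_pos: [0.4542, 0.1023, 0.0764]
eef_rot: [0.0, 0.976, 0.219, -0.0]
contact_force: [-0.0, 0.3, 0.5]
opening: 0.998
grasp_force: 0.0
```

```bash
cat >> h.py <<'E'
def st():
    s=read_state(); M=Rq(s['eef_rot']); print(round(s['t'],2),'p',s['tool_pos'].round(4),'yaw',np.degrees(np.arctan2(M[1,0],M[0,0])).round(2),'F',s['contact_force'].round(2),'Ftool',(M.T@s['contact_force']).round(2),'M',s['moment'].round(3),'op',round(s['opening'],3),'g',round(s['grasp_force'],1)); return s
E
python3 - <<'E'
from h import *
s=st(); d=get_image('wrist');cv2.imwrite('pics/w2.png',d['image'])
E
```

```text
3.77 p [0.4542 0.1023 0.0764] yaw 25.32 F [-0.04  0.32  0.54] Ftool [ 0.1  -0.31 -0.54] M [-0.006 -0.01   0.009] op 0.998 g 0.0
```

View pics/w2.png

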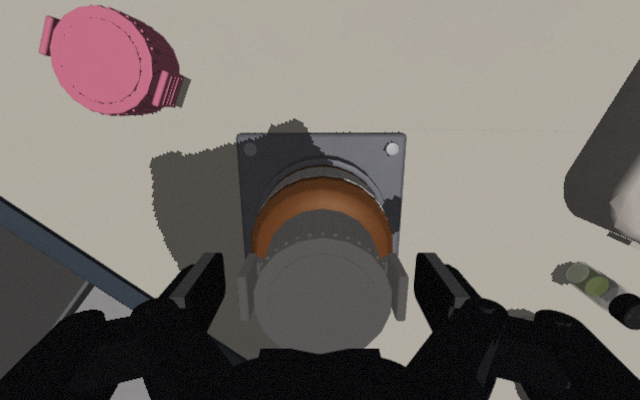

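The fingers straddle the tabs (pads' inner faces at x=222 and 416, tabs at 240–405). That is about 1 mm off in tool y, so I'll correct that and close.

>>> {"method": "drive_tool", "body": {"plan": "-0.0003 0.001 0.001 0 0 0.002 0.9;-0.0003 0.001 0.001 0 0 0.002 0.82;-0.0003 0.001 0.001 0 0 0.002 0.78;-0.0003 0.001 0.001 0 0 0.002 0.74;-0.0003 0.001 0.001 0 0 0.002 0.7;-0.0003 0.001 0.001 0 0 0.002 0.66;-0.0003 0.001 0.001 0 0 0.002 0.62;-0.0003 0.001 0.001 0 0 0.002 0.58;-0.0003 0.001 0.001 0 0 0.002 0.5;-0.0003 0.001 0.001 0 0 0.002 0.5;-0.0003 0.001 0.001 0 0 0.002 0.5;-0.0003 0.001 0.001 0 0 0.002 0.5", "force": 25}}

```text
t: 4.82
tool_pos: [0.4548, 0.1013, 0.0761]
eef_rot: [0.0, 0.976, 0.218, 0.001]
contact_force: [-2.3, -1.4, 17.0]
opening: 0.65
grasp_force: 22.8
```

Run:
```python
from h import *
s=st(); d=get_image('wrist');cv2.imwrite('pics/w3.png',d['image'])
```

```text
4.82 p [0.4548 0.1013 0.0761] yaw 25.2 F [-2.28 -1.42 17.01] Ftool [ -2.65   0.32 -17.02] M [-0.321  0.574  0.126] op 0.65 g 22.8
```

View pics/w3.png

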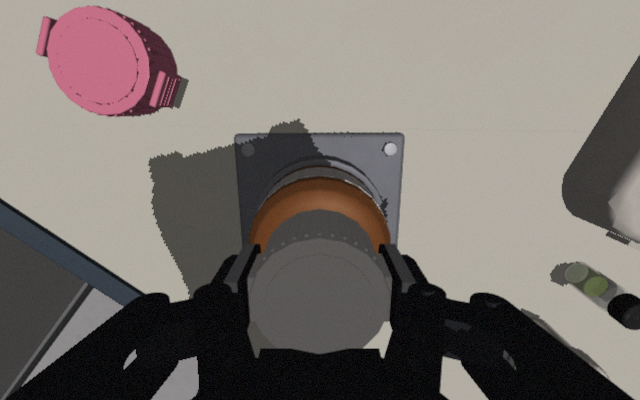

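Gripped with both tabs in: opening 0.65 is about 55 mm. The closing swing presses down 17 N, so I'll relieve that a little before turning.

>>> {"method": "drive_tool", "body": {"plan": "-0.0002 0 -0.0003 0 0 0 0.5;-0.0002 0 -0.0006 0 0 0 0.5;-0.0002 0 -0.0006 0 0 0 0.5"}}

```text
t: 5.12
tool_pos: [0.4548, 0.1012, 0.0764]
eef_rot: [-0.0, 0.976, 0.218, 0.001]
contact_force: [1.2, -0.3, 9.4]
opening: 0.643
grasp_force: 28.3
```

```bash
python3 -c "
from h import *
st()"
```

```text
5.12 p [0.4548 0.1012 0.0764] yaw 25.19 F [ 1.18 -0.3   9.39] Ftool [ 0.95  0.77 -9.39] M [-0.158 -0.134  0.001] op 0.643 g 28.3
```

>>> {"method": "drive_tool", "body": {"plan": "0 0 -0.0004 0 0 -0.01 0.5;0 0 -0.0004 0 0 -0.02 0.5;0 0 -0.0004 0 0 -0.035 0.5;0 0 -0.0004 0 0 -0.05 0.5;0 0 -0.0004 0 0 -0.065 0.5;0 0 -0.0004 0 0 -0.08 0.5;0 0 -0.0004 0 0 -0.095 0.5;0 0 -0.0004 0 0 -0.105 0.5;0 0 -0.0004 0 0 -0.105 0.5"}}

```text
t: 5.87
tool_pos: [0.4543, 0.1012, 0.0764]
eef_rot: [-0.0, 0.963, 0.27, 0.0]
contact_force: [-0.8, 0.2, 5.9]
opening: 0.642
grasp_force: 28.3
```

```bash
python3 -c "
from h import *
st()"
```

```text
5.87 p [0.4543 0.1012 0.0764] yaw 31.3 F [-0.79  0.16  5.88] Ftool [-0.59 -0.54 -5.88] M [-0.005  0.062  0.021] op 0.642 g 28.3
```

>>> {"method": "drive_tool", "body": {"plan": "0 0 0 0 0 -0.02 0.5;0 0 0 0 0 -0.05 0.5;0 0 0 0 0 -0.08 0.5;0 0 0 0 0 -0.11 0.5;0 0 0 0 0 -0.14 0.5;0 0 0 0 0 -0.17 0.5;0 0 0 0 0 -0.2 0.5;0 0 0 0 0 -0.23 0.5;0 0 0 0 0 -0.26 0.5;0 0 0 0 0 -0.29 0.5;0 0 0 0 0 -0.32 0.5;0 0 0 0 0 -0.33 0.5;0 0 0 0 0 -0.34 0.5;0 0 0 0 0 -0.34 0.5"}}

```text
t: 7.03
tool_pos: [0.4543, 0.1012, 0.0764]
eef_rot: [-0.0, 0.903, 0.429, 0.0]
contact_force: [0.3, -0.2, 5.7]
opening: 0.645
grasp_force: 28.3
```

```bash
python3 -c "
from h import *
st()"
```

```text
7.03 p [0.4543 0.1012 0.0764] yaw 50.78 F [ 0.25 -0.18  5.69] Ftool [ 0.02  0.31 -5.69] M [-0.012  0.007 -0.087] op 0.645 g 28.3
```

>>> {"method": "drive_tool", "body": {"plan": "0 0 0 0 0 -0.017 0.5;0 0 0 0 0 -0.035 0.5;0 0 0 0 0 -0.052 0.5;0 0 0 0 0 -0.052 0.5"}}

```text
t: 7.37
tool_pos: [0.4543, 0.1013, 0.0764]
eef_rot: [-0.0, 0.892, 0.452, 0.0]
contact_force: [0.1, 0.4, 6.7]
opening: 0.644
grasp_force: 28.3
```

```bash
python3 -c "
from h import *
st()"
```

```text
7.37 p [0.4543 0.1013 0.0764] yaw 53.78 F [0.1  0.37 6.68] Ftool [ 0.36 -0.14 -6.68] M [ 0.063 -0.006 -0.035] op 0.644 g 28.3
```

>>> {"method": "drive_tool", "body": {"plan": "0 0 0 0 0 -0.012 0.5;0 0 0 0 0 -0.025 0.5;0 0 0 0 0 -0.025 0.5"}}

```text
t: 7.62
tool_pos: [0.4543, 0.1013, 0.0764]
eef_rot: [-0.0, 0.886, 0.463, 0.0]
contact_force: [0.4, 0.0, 5.8]
opening: 0.644
grasp_force: 28.2
```

```bash
python3 -c "
from h import *
st()"
```

```text
7.62 p [0.4543 0.1013 0.0764] yaw 55.2 F [0.37 0.05 5.84] Ftool [ 0.25  0.28 -5.84] M [ 0.098 -0.015 -0.03 ] op 0.644 g 28.2
```

>>> {"method": "drive_tool", "body": {"plan": "0 0 0 0 0 -0.015 0.5;0 0 0 0 0 -0.03 0.5;0 0 0 0 0 -0.03 0.5"}}

```text
t: 7.87
tool_pos: [0.4544, 0.1013, 0.0764]
eef_rot: [-0.0, 0.879, 0.477, 0.0]
contact_force: [1.4, 0.8, 5.0]
opening: 0.646
grasp_force: 28.3
```

```bash
python3 -c "
from h import *
st()"
```

```text
7.87 p [0.4544 0.1013 0.0764] yaw 56.94 F [1.36 0.83 5.  ] Ftool [ 1.44  0.69 -5.  ] M [ 0.142 -0.037 -0.024] op 0.646 g 28.3
```

>>> {"method": "drive_tool", "body": {"plan": "0 0 0 0 0 -0.015 0.5;0 0 0 0 0 -0.03 0.5;0 0 0 0 0 -0.03 0.5"}}

```text
t: 8.12
tool_pos: [0.4544, 0.1013, 0.0764]
eef_rot: [-0.0, 0.872, 0.49, 0.0]
contact_force: [-0.0, 1.0, 6.1]
opening: 0.645
grasp_force: 28.3
```

```bash
python3 -c "
from h import *
st()"
```

```text
8.12 p [0.4544 0.1013 0.0764] yaw 58.65 F [-0.03  1.02  6.13] Ftool [ 0.86 -0.55 -6.13] M [ 0.17  -0.044 -0.179] op 0.645 g 28.3
```

>>> {"method": "drive_tool", "body": {"plan": "0 0 0 0 0 0 0.5;0 0 0 0 0 -0.01 0.5;0 0 0 0 0 -0.01 0.5"}}

```text
t: 8.37
tool_pos: [0.4544, 0.1014, 0.0764]
eef_rot: [-0.0, 0.87, 0.494, 0.0]
contact_force: [0.5, 0.6, 5.5]
opening: 0.646
grasp_force: 28.3
```

```bash
python3 -c "
from h import *
st()"
```

```text
8.37 p [0.4544 0.1014 0.0764] yaw 59.19 F [0.53 0.6  5.53] Ftool [ 0.79  0.15 -5.53] M [ 0.187  0.011 -0.291] op 0.646 g 28.3
```

The turning moment is climbing steadily from 0.03 to 0.29 N·m at about 34°, which is probably the stop. I'll ease back slightly and try a gentle lift.

>>> {"method": "drive_tool", "body": {"plan": "0 0 0 0 0 0.008 0.5;0 0 -0.0006 0 0 0.008 0.5;0 0 -0.0012 0 0 0.008 0.5;0 0 -0.0016 0 0 0.008 0.5;0 0 -0.0016 0 0 0.008 0.5"}}

```text
t: 8.78
tool_pos: [0.4542, 0.1012, 0.0778]
eef_rot: [-0.0, 0.872, 0.49, 0.0]
contact_force: [3.0, 3.0, -5.0]
opening: 0.638
grasp_force: 28.7
```

```bash
python3 -c "
from h import *
st()"
```

```text
8.78 p [0.4542 0.1012 0.0778] yaw 58.68 F [ 2.99  2.95 -4.97] Ftool [4.08 1.02 4.97] M [ 0.468 -0.601 -0.174] op 0.638 g 28.7
```

>>> {"method": "drive_tool", "body": {"plan": "0 0 -0.0003 0 0 0 0.5;0 0 -0.0006 0 0 0 0.5;0 0 -0.0006 0 0 0 0.5"}}

```text
t: 9.03
tool_pos: [0.4542, 0.1012, 0.0785]
eef_rot: [-0.0, 0.872, 0.49, 0.0]
contact_force: [2.8, 2.4, -4.5]
opening: 0.638
grasp_force: 28.8
```

```bash
python3 -c "
from h import *
st()"
```

```text
9.03 p [0.4542 0.1012 0.0785] yaw 58.67 F [ 2.76  2.39 -4.46] Ftool [3.48 1.12 4.46] M [ 0.542 -0.531 -0.174] op 0.638 g 28.8
```

>>> {"method": "drive_tool", "body": {"plan": "0.0002 0 0 0 0 0 0.5;0.0004 0.0001 -0.0003 0 0 0 0.5;0.0004 0.0001 -0.0006 0 0 0 0.5;0.0004 0.0001 -0.0006 0 0 0 0.5"}}

```text
t: 9.37
tool_pos: [0.4543, 0.1013, 0.0791]
eef_rot: [0.0, 0.872, 0.49, -0.0]
contact_force: [0.4, 1.1, -5.4]
opening: 0.644
grasp_force: 28.6
```

```bash
python3 -c "
from h import *
st()"
```

```text
9.37 p [0.4543 0.1013 0.0791] yaw 58.65 F [ 0.41  1.11 -5.37] Ftool [ 1.16 -0.23  5.37] M [ 0.197 -0.166 -0.119] op 0.644 g 28.6
```

>>> {"method": "drive_tool", "body": {"plan": "0 0 -0.0005 0 0 0 0.5;0 0 -0.001 0 0 0 0.5;0 0 -0.0015 0 0 0 0.5;0 0 -0.002 0 0 0 0.5;0 0 -0.002 0 0 0 0.5"}}

```text
t: 9.78
tool_pos: [0.4543, 0.1013, 0.0812]
eef_rot: [0.0, 0.872, 0.49, -0.0]
contact_force: [-0.5, 0.3, -3.6]
opening: 0.644
grasp_force: 29.0
```

```bash
python3 -c "
from h import *
st();d=get_image('wrist');cv2.imwrite('pics/w4.png',d['image'])"
```

```text
9.78 p [0.4543 0.1013 0.0812] yaw 58.65 F [-0.46  0.33 -3.57] Ftool [ 0.04 -0.56  3.57] M [ 0.036  0.109 -0.135] op 0.644 g 29.0
```

View pics/w4.png

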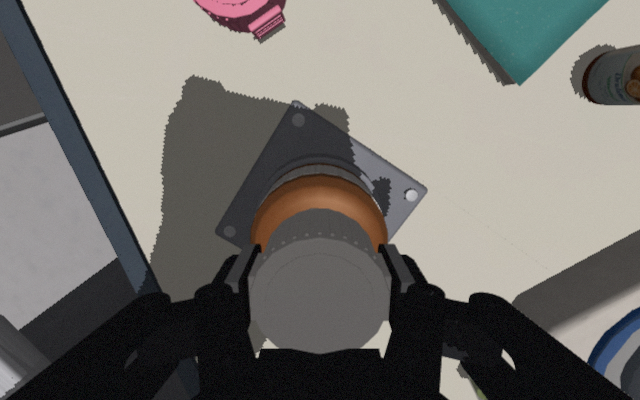

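The cap sits unchanged between the pads (top arc still at y≈252, lower edge at y≈356) after rising about 5 mm, so it is free. I'll keep lifting straight up.

>>> {"method": "drive_tool", "body": {"plan": "0 0 -0.001 0 0 0 0.5;0 0 -0.003 0 0 0 0.5;0 0 -0.005 0 0 0 0.5;0 0 -0.007 0 0 0 0.5;0 0 -0.009 0 0 0 0.5;0 0 -0.01 0 0 0 0.5;0 0 -0.01 0 0 0 0.5"}}

```text
t: 10.42
tool_pos: [0.4547, 0.1015, 0.0915]
eef_rot: [0.0, 0.872, 0.49, 0.0]
contact_force: [0.8, 0.8, -0.5]
opening: 0.642
grasp_force: 29.8
```

```bash
python3 -c "
from h import *
st()"
```

```text
10.42 p [0.4547 0.1015 0.0915] yaw 58.65 F [ 0.82  0.75 -0.46] Ftool [1.07 0.31 0.46] M [ 0.004 -0.034  0.003] op 0.642 g 29.8
```

Free. I'll lift to clear the neck, then raise to a travel height.

>>> {"method": "drive_tool", "body": {"plan": "0 0 -0.003 0 0 0 0.5;0 0 -0.006 0 0 0 0.5;0 0 -0.01 0 0 0 0.5;0 0 -0.014 0 0 0 0.5;0 0 -0.018 0 0 0 0.5;0 0 -0.022 0 0 0 0.5;0 0 -0.026 0 0 0 0.5;0 0 -0.03 0 0 0 0.5;0 0 -0.04 0 0 0 0.5;0 0 -0.05 0 0 0 0.5;0 0 -0.06 0 0 0 0.5;0 0 -0.07 0 0 0 0.5;0 0 -0.07 0 0 0 0.5;0 0 -0.07 0 0 0 0.5"}}

```text
t: 11.58
tool_pos: [0.4549, 0.1013, 0.1617]
eef_rot: [0.0, 0.872, 0.49, 0.001]
contact_force: [0.3, 0.9, -1.7]
opening: 0.641
grasp_force: 29.8
```

```bash
python3 -c "
from h import *
st(); go((.4725,-.2885,.17),58.6); go((.4725,-.2885,.17),20)"
```

```text
11.58 p [0.4549 0.1013 0.1617] yaw 58.64 F [ 0.27  0.88 -1.68] Ftool [ 0.89 -0.23  1.68] M [-0.014  0.008  0.006] op 0.641 g 29.8
yaw0 58.64 shift [-0.3237  0.218  -0.0083] turn [ 0.0011 -0.0007  0.0006]
yaw0 58.64 shift [-0.3237  0.218  -0.0083] turn [ 0.0008 -0.0011  0.6743]
```

>>> {"method": "drive_tool", "body": {"plan": "-0.008 0.005 0 0 0 0 0.5;-0.02 0.014 -0.003 0 0 0 0.5;-0.04 0.027 -0.005 0 0 0 0.5;-0.06 0.041 -0.008 0 0 0 0.5;-0.08 0.054 -0.008 0 0 0 0.5;-0.1 0.068 -0.008 0 0 0 0.5;-0.12 0.081 -0.008 0 0 0 0.5;-0.14 0.095 -0.008 0 0 0 0.5;-0.16 0.108 -0.008 0 0 0 0.5;-0.18 0.122 -0.008 0 0 0 0.5;-0.2 0.135 -0.008 0 0 0 0.5;-0.22 0.148 -0.008 0 0 0 0.5;-0.24 0.162 -0.008 0 0 0 0.5;-0.26 0.175 -0.008 0 0 0 0.5;-0.28 0.189 -0.008 0 0 0 0.5;-0.295 0.199 -0.008 0 0 0 0.5;-0.308 0.208 -0.008 0 0 0 0.5;-0.318 0.214 -0.008 0 0 0 0.5;-0.324 0.218 -0.008 0 0 0 0.5;-0.324 0.218 -0.008 0 0 0 0.5"}}

```text
t: 13.25
tool_pos: [0.4716, -0.29, 0.1686]
eef_rot: [-0.0, 0.872, 0.489, -0.0]
contact_force: [-0.8, 0.8, -0.9]
opening: 0.643
grasp_force: 29.8
```

Run:
```python
from h import *
s=st(); go((.4725,-.2885,.02))
d=get_image('wrist'); im=d['image'].copy()
for a in np.linspace(0,2*np.pi,60): 
    u,v=proj(d,(.4725+.065*np.cos(a),-.2885+.065*np.sin(a),.005),s); cv2.circle(im,(int(u),int(v)),1,(0,255,0),-1)
cv2.imwrite('pics/w5.png',im)
```

```text
13.25 p [ 0.4716 -0.29    0.1686] yaw 58.57 F [-0.81  0.76 -0.88] Ftool [ 0.23 -1.09  0.88] M [0.032 0.034 0.006] op 0.643 g 29.8
yaw0 58.57 shift [1.800e-03 1.000e-04 1.486e-01] turn [0. 0. 0.]
```

View pics/w5.png

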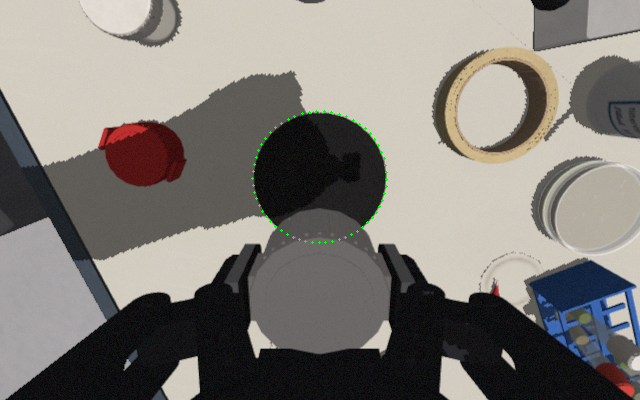

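The projected mat circle (green, centre about (320,178)) fits the mat exactly, and the cap is held square. I'll lower it.

>>> {"method": "drive_tool", "body": {"plan": "0.0018 0 0.01 0 0 0 0.5;0.0018 0 0.03 0 0 0 0.5;0.0018 0 0.05 0 0 0 0.5;0.0018 0 0.07 0 0 0 0.5;0.0018 0 0.09 0 0 0 0.5;0.0018 0 0.11 0 0 0 0.5;0.0018 0 0.125 0 0 0 0.5;0.0018 0 0.135 0 0 0 0.5;0.0018 0 0.143 0 0 0 0.5;0.0018 0 0.149 0 0 0 0.5;0.0018 0 0.154 0 0 0 0.5;0.0018 0 0.157 0 0 0 0.5;0.0018 0 0.157 0 0 0 0.5;0.0018 0 0.157 0 0 0 0.5"}}

```text
t: 14.47
tool_pos: [0.4732, -0.2872, 0.0124]
eef_rot: [0.0, 0.872, 0.49, 0.0]
contact_force: [-0.6, 0.4, -1.2]
opening: 0.639
grasp_force: 29.8
```

```bash
python3 -c "
from h import *
st()"
```

```text
14.47 p [ 0.4732 -0.2872  0.0124] yaw 58.65 F [-0.63  0.45 -1.21] Ftool [ 0.06 -0.77  1.21] M [-0.051 -0.028 -0.016] op 0.639 g 29.8
```

>>> {"method": "drive_tool", "body": {"plan": "0 0 0.001 0 0 0 0.5;0 0 0.002 0 0 0 0.5;0 0 0.003 0 0 0 0.5;0 0 0.004 0 0 0 0.5;0 0 0.005 0 0 0 0.5;0 0 0.006 0 0 0 0.5;0 0 0.006 0 0 0 0.5;0 0 0.006 0 0 0 0.5"}}

```text
t: 15.13
tool_pos: [0.4731, -0.2871, 0.006]
eef_rot: [-0.0, 0.872, 0.49, -0.0]
contact_force: [-0.5, -0.2, -1.2]
opening: 0.642
grasp_force: 29.8
```

```bash
python3 -c "
from h import *
st()"
```

```text
15.13 p [ 0.4731 -0.2871  0.006 ] yaw 58.66 F [-0.55 -0.16 -1.18] Ftool [-0.42 -0.39  1.18] M [-0.027 -0.003 -0.056] op 0.642 g 29.8
```

>>> {"method": "drive_tool", "body": {"plan": "0 0 0.0004 0 0 0 0.5;0 0 0.0008 0 0 0 0.5;0 0 0.0012 0 0 0 0.5;0 0 0.0012 0 0 0 0.5"}}

```text
t: 15.47
tool_pos: [0.4732, -0.2872, 0.0054]
eef_rot: [0.0, 0.872, 0.49, -0.0]
contact_force: [-3.9, 1.4, 11.6]
opening: 0.641
grasp_force: 33.7
```

```bash
python3 -c "
from h import *
st()"
```

```text
15.47 p [ 0.4732 -0.2872  0.0054] yaw 58.65 F [-3.89  1.4  11.58] Ftool [ -0.83  -4.05 -11.58] M [ 0.334  0.646 -0.118] op 0.641 g 33.7
```

It touches at 11.6 N. I'll ease off and open slowly.

>>> {"method": "drive_tool", "body": {"plan": "0 0 -0.0004 0 0 0 0.5;0 0 -0.0008 0 0 0 0.6;0 0 -0.0008 0 0 0 0.64;0 0 -0.0008 0 0 0 0.66;0 0 -0.0008 0 0 0 0.68;0 0 -0.0008 0 0 0 0.7;0 0 -0.0008 0 0 0 0.73;0 0 -0.0008 0 0 0 0.76;0 0 -0.0008 0 0 0 0.79;0 0 -0.0008 0 0 0 0.82;0 0 -0.0008 0 0 0 0.88;0 0 -0.0008 0 0 0 0.94;0 0 -0.0008 0 0 0 1;0 0 -0.0008 0 0 0 1;0 0 -0.0008 0 0 0 1"}}

```text
t: 16.72
tool_pos: [0.4731, -0.2871, 0.0057]
eef_rot: [0.0, 0.872, 0.49, 0.0]
contact_force: [0.2, 0.3, -0.6]
opening: 0.997
grasp_force: 0.0
```

```bash
python3 -c "
from h import *
st()"
```

```text
16.72 p [ 0.4731 -0.2871  0.0057] yaw 58.66 F [ 0.23  0.29 -0.61] Ftool [0.37 0.04 0.61] M [ 0.037  0.007 -0.008] op 0.997 g 0.0
```

Released. I'll retreat straight up, slowly at first, and check.

>>> {"method": "drive_tool", "body": {"plan": "0 0 -0.005 0 0 0 1;0 0 -0.012 0 0 0 1;0 0 -0.02 0 0 0 1;0 0 -0.03 0 0 0 1;0 0 -0.04 0 0 0 1;0 0 -0.06 0 0 0 1;0 0 -0.08 0 0 0 1;0 0 -0.1 0 0 0 1;0 0 -0.12 0 0 0 1;0 0 -0.14 0 0 0 1;0 0 -0.16 0 0 0 1;0 0 -0.18 0 0 0 1;0 0 -0.2 0 0 0 1;0 0 -0.2 0 0 0 1;0 0 -0.2 0 0 0 1"}}

```text
t: 17.97
tool_pos: [0.4733, -0.2874, 0.2073]
eef_rot: [0.001, 0.872, 0.49, 0.0]
contact_force: [-0.9, 0.2, -0.7]
opening: 1.0
grasp_force: 0.0
```

Run:
```python
from h import *
s=st(); d=get_image('wrist'); cv2.imwrite('pics/w6.png',d['image'])
```

```text
17.97 p [ 0.4733 -0.2874  0.2073] yaw 58.65 F [-0.87  0.21 -0.74] Ftool [-0.27 -0.86  0.74] M [-0.04  -0.022  0.036] op 1.0 g 0.0
```

View pics/w6.png

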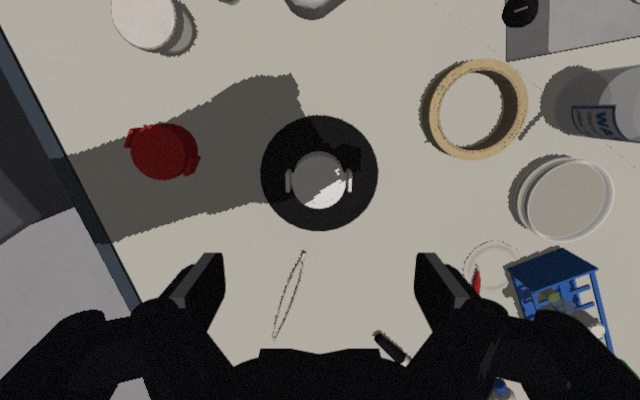

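The cap stands upright at about (319,181) on the mat at (319,173), wholly inside it. The sample jar and the red look-alike are undisturbed.

```bash
python3 -c "
from workcell import sign_off
print(sign_off())"
```

```text
the job is handed in; nothing more can be done
None
```

The jar is open and handed in: the cap came off after about 34° of turn at its stop and stands upright, wholly on the mat. The gripper was clear of everything and about 18 s had passed at hand-in.

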